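Turn the mudroom carousel until the bike bell faces front

TASK

On the bench stands a round wooden carousel holding four small things; push the posts on its rim gently with your fingertips until the bike bell faces front, squarely in line with the steel pointer that sticks out from under the carousel. Do not grip or lift anything, do not touch the four things on the carousel, and leave everything else on the bench where it is. Finish with the carousel standing still and your hand clear.

Things in the scene. Friction and masses are not known exactly. Their poses are not given: they have to be found in the camera images.
- carousel: Light wood turntable, disc 280 mm across. Turns either way about the vertical axis through its origin, which lies 20 mm above the bench; the disc's flat top is 16 mm above the origin. z up; x, y turn with it. Friction about 0.2 N m (2 N at a post): it does not coast and stays where left. Four compartments, 90 degrees apart, are centred on its own +x, +y, -x, -y.
- post_a (a point): Top of one of the four equal upright posts on the rim, for pushing: round, 16 mm across, rising 35 mm above the disc (to 71 mm above the bench), centred 122 mm from the axis at 45, 135, 225 and 315 degrees from the carousel's own +x (this one: 45). Between the posts, and outside the low lip, the flat rim is clear for a fingertip.
- lip_x (a point): A point on top of the low round lip, 10 mm above the disc (46 mm above the bench) and 102 mm from the axis, on the carousel's own +x. The lip encloses the compartments; the dividers between these are 25 mm high above the disc and run from the axis to 100 mm out, towards the posts.
- front_mark (a point): Tip of the steel pointer: a flat steel bar 30 mm wide and 8 mm thick with a diamond end, lying on the bench and fixed, sticking out from under the carousel. This point lies at the outer end, 190 mm from the carousel's axis, 8 mm above the bench. The direction from the carousel's axis to this point is the front.
- foot: The fixed round wooden foot under the carousel, 200 mm across and 20 mm high, with the steel pointer. Origin on the bench on the carousel's axis; its own -x points to front_mark, so the front line is its -x axis.
- bell_mid (a point): Middle (on its vertical axis, 20 mm above its underside) of the bike bell: a domed bell 54 mm across and 44 mm high with a round black foot narrower than the dome and a small steel thumb lever, standing loose in one of the four compartments, about 60 mm from the carousel's axis (a few mm of play).
- bell: The same bike bell; origin at the centre of its underside.
- tin_mid (a point): Middle (16 mm up) of a flat-topped round tin, 56 mm across and 32 mm high, in another compartment.
- tin: The same tin; origin at the centre of its underside.
- jar_mid (a point): Middle (half-way up) of a small lidded jar, 44 mm across and 55 mm high, in another compartment.
- jar: The same jar; origin at the centre of its underside.
- padlock_mid (a point): A point 20 mm up in the middle of a standing padlock, 44 x 24 mm and 56 mm high with its shackle, in another compartment.
- padlock: The same padlock; origin at the centre of its underside.
- bin_low: Lower of two stacked clear plastic bins, 200 x 150 x 70 mm each, to the robot's right. Origin at the centre of its underside.
- bin_top: Upper of the two stacked bins (its top 140 mm above the bench). Origin at the centre of its underside.
- carton: White plastic egg carton shell for six, 105 x 155 x 48 mm, to the robot's left. Origin at the centre of its underside.
- opener: Flat steel bottle opener, about 130 mm long, 5 mm thick, lying on the bench to the robot's right. Origin near its middle on the bench.
- brush: Brush lying on the bench to the robot's left. Origin at its underside.
Things that resemble listed ones, but are neither listed nor needed, are in the scene too. What is shaped like the bell but green or purple is not meant.

How it is judged (in metres and radians):
At the end, for the whole second after the job is handed in: The bell stands upright in its compartment on the front side, its middle within 12 mm of the line from the carousel's axis to the steel pointer, and the carousel is still (y of bell_mid in the frame of foot between -0.012 and 0.012 m and x of bell_mid in the frame of foot between -0.095 and -0.035 m and height (world z) of bell_mid between 0.046 and 0.066 m and angle between bell_mid's own z axis and vertical below 0.2 rad and angular speed of carousel below 0.05 rad/s and linear speed of bell below 0.03 m/s); the robot touches nothing.
It fails at once if one of the four things on the carousel is lifted or comes off it (height (world z) of any of bell_mid, padlock_mid above 0.071 m or height (world z) of any of bell_mid, padlock_mid below 0.041 m or height (world z) of tin_mid above 0.067 m or height (world z) of tin_mid below 0.037 m or height (world z) of jar_mid above 0.0785 m or height (world z) of jar_mid below 0.0485 m).
It fails at once if one of the four things on the carousel is tipped over (angle between any of bell_mid, tin_mid, jar_mid, padlock_mid's own z axis and vertical above 0.6 rad).
It fails at once if the robot touches one of the four things on the carousel (contact force between any of the arm, the fingers and bell above 0.5 N or contact force between any of the arm, the fingers and tin above 0.5 N or contact force between any of the arm, the fingers and jar above 0.5 N or contact force between any of the arm, the fingers and padlock above 0.5 N).
It fails at once if something else on the bench is shifted more than 25 mm (distance of any of bin_low, bin_top, carton, opener, brush from where it was at the start of the episode above 0.025 m).
It fails at once if the carousel is gripped or shoved hard (over 35 N from the fingers) (contact force between the fingers and carousel above 35 N).
It also fails if it takes over 48 s, if anything falls off the work surface, if the arm or the gripper's body presses on something with over 40 N, if the wrist force passes 120 N, or if a joint passes its speed limit or range.

ROBOT

A 6-joint arm with a two-finger parallel gripper is mounted at the origin on the work surface. World frame = base frame: x ahead of the robot, y to its left, z up, the work surface at z = 0. Lengths are in m, angles in degrees, forces in N, time in s.
With the tool pointing down it reaches from about 0.3 to 0.95 m from the base axis. Payload 3.1 kg.
Tool frame: the origin (TCP) lies midway between the tips of the shut fingers; the grasp point (between the pads) lies 19 mm behind it (env.tcp_to_grasp is the z of the grasp point in the tool frame, in m); z points along the fingers, y is the line along which they close (so a half turn about z gives the same grasp; the last joint's range is limited). The gripper opens to 85 mm and grips with 20 to 120 N. Pads are 22 mm wide; open, the fingers measure 114 mm over their backs; the gripper's body (76 mm by 85 mm) begins 54 mm behind the grasp point. The pads swing forward as they close: fully open they stand 13 mm farther back than shut.
Start: joints at [72.439, 17.653, 93.61, -0, 68.738, -3.994], TCP at [0.147, 0.608, 0.231] pointing down, gripper open.
Joint ranges: [-175.34, 175.34], [-45.06, 112.39], [2.9, 150.54], [-68.45, 248.45], [3.09, 151.38], [-168.51, 168.51]. Speed limits (degrees/s): [159.86, 159.86, 180, 180, 180, 180].

INTERFACE

Orientations are given as [roll, pitch, yaw] about the fixed x, y, z axes, in that order (R = Rz(yaw) Ry(pitch) Rx(roll)).
In Python, from station import env gives the robot as it stands.
- The arm moves only by the tool send_rows, never from a script. Its argument "plan" is text: rows parted by semicolons, each of 6 numbers parted by spaces: the shift along the tool's x, y, z in mm, then the turn, a rotation vector about the tool's x, y, z in degrees. In form: dx dy dz rx ry rz; .... A call has 1 to 12 rows; each row is the pose to reach, as a shift and turn from the pose commanded when the call began, along the tool's axes at that moment; what a row does not reach only later rows make up. A row lasts 1/12 s, in which the tool goes at most 41.7 mm and 7.16 degrees, less where a joint would pass 70% of its speed; a pose out of reach is approached as far as the arm can. A call with a gripper value outside its range is refused whole. "hand" is the finger opening in mm, from 0 to 85.4, set as the call begins (left out, the last holds). The fingers move at their own pace and stop on an object; "force" is the grip in N (left out, the last holds). Time passes only in rows, so rows that repeat a pose let the fingers close. It gives the time, the measured TCP pose, the force, the opening and the grip force at its end, in the units of the state.
- env.get_obs(): the state, without advancing time (a new reading comes with each control period).
- env.read_camera(name): name is "scene" or "side" or "wrist"; returns a dict with "frame" (420x560x3 uint8, red, green, blue), "K" (3x3 intrinsics, pixels), "k1" (the pictures are not rectified: a ray, as slopes to the right and down, at radius r is drawn at 1 + k1 r^2 times it, then the intrinsics apply), "extrinsics" (4x4, takes a point from world to camera coordinates); the wrist camera has in their place "tool_from_camera" (4x4, takes a point from camera to tool coordinates, whose origin is the TCP and whose axes are the flange's). Camera axes: x right, y down, z forward; pixel columns grow to the right and rows downward; lengths in m; the calibration is good to about 2 mm. A picture is of the moment at which its call begins: read the wrist's pose just before it. There is no depth.
- env.sign_off(): hands the job in; it is judged then, once.
The state is a dict: "time_s": time; "joint_pos": joint angles; "dq": joint speeds; "joint_torque": joint torques, N m; "eef_pos": TCP position; "ee_rot": TCP orientation; "force": force on the tool from outside, world axes, zero at the start; "ft_torque": the same for the moment, N m; "width": finger opening in m; "grip_force": force on a finger pad.
Only numpy, scipy, OpenCV 4.12 (cv2) and the standard library are available. Lean on these libraries where they do the work, as an engineer would, in place of code of your own. Each camera call takes 0.05 s, during which the arm holds its last target. There are 200 camera calls.

## Working session

There is one attempt and no reset: what is moved stays moved. The work goes in short steps, Python scripts to look and compute and a tool call to move; the robot and the scene stay as the last step left them, time stands still between calls to the robot, and variables do not carry over. Pictures are saved under pics/ and viewed, at most 10 in all, crops included, and the job is handed in when it is done.

Besides the shell and the picture viewer there is one more tool, called as name(argument=value, ...), one argument or row to a line, values as JSON. send_rows: Moves the arm, as the interface text tells. Its arguments: {"type":"object","properties":{"plan":{"type":"string"},"hand":{"type":"number"},"force":{"type":"number"}},"required":["plan"]}

```bash
mkdir -p pics; cat > h.py <<'E'
import numpy as np,cv2
from station import env
def cam(n):
    c=env.read_camera(n); c['frame']=np.asarray(c['frame']); return c
def T(c):
    if 'extrinsics' in c: return np.linalg.inv(np.array(c['extrinsics']))
    o=env.get_obs(); M=np.eye(4)
    from scipy.spatial.transform import Rotation as R
    M[:3,:3]=R.from_euler('xyz',o['ee_rot'],degrees=True).as_matrix(); M[:3,3]=o['eef_pos']
    return M@np.array(c['tool_from_camera'])
def pt(c,uv,z,M=None):
    M=T(c) if M is None else M
    D=np.array([c['k1'],0,0,0],float)
    p=cv2.undistortPoints(np.array(uv,float).reshape(-1,1,2),np.array(c['K'],float),D).reshape(-1,2)
    d=np.c_[p,np.ones(len(p))]@M[:3,:3].T; o=M[:3,3]
    return o+d*((z-o[2])/d[:,2])[:,None]
def proj(c,P,M=None):
    M=np.linalg.inv(T(c) if M is None else M)
    return cv2.projectPoints(np.array(P,float).reshape(-1,1,3),cv2.Rodrigues(M[:3,:3])[0],M[:3,3],np.array(c['K'],float),np.array([c['k1'],0,0,0],float))[0].reshape(-1,2)
def save(n,im): cv2.imwrite('pics/'+n,cv2.cvtColor(im,cv2.COLOR_RGB2BGR))
E
python3 - <<'E'
from h import *
print(env.get_obs())
for n in('scene','side','wrist'):
    c=cam(n); save(n+'0.png',c['frame']); print(n,T(c)[:3,3].round(3),T(c)[:3,2].round(2))
E
```

```text
{'time_s': 0.0, 'joint_pos': array([ 7.24380736e+01,  1.77055186e+01,  9.36900702e+01, -2.67196768e-03,
        6.87373030e+01, -3.99408718e+00]), 'dq': array([ 0.03329403,  0.0167553 , -0.08527465, -0.08377467,  0.0046671 ,
        0.06578763]), 'joint_torque': array([-1.03060411e-04, -4.15255094e+01, -2.76662832e+01, -1.08161823e-04,
        1.03163504e-02, -8.91408803e-06]), 'eef_pos': array([0.14641837, 0.60675548, 0.23003149]), 'ee_rot': array([-1.79867258e+02, -6.77459856e-03,  1.66433125e+02]), 'force': array([ 0.15884253, -0.23680498,  0.78851899]), 'ft_torque': array([-0.00104533,  0.00461237,  0.01877288]), 'grip_force': 0.0, 'width': 0.08555627218199234}
scene [0.954 0.406 0.893] [-0.42 -0.41 -0.81]
side [-0.149 -0.89   0.808] [ 0.5   0.67 -0.56]
wrist [0.064 0.627 0.372] [ 0.32 -0.08 -0.94]
```

View pics/scene0.png

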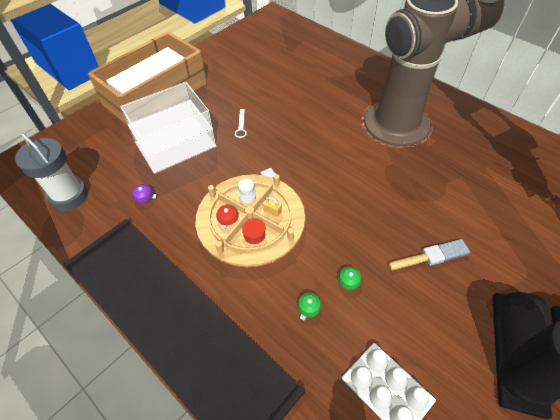

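View pics/side0.png

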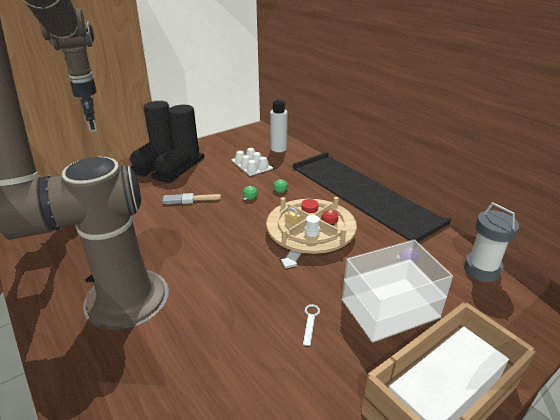

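The scene picture shows the carousel at about (250,218), with a red dome at (227,214), a flat red tin at (254,231), a white jar at (247,190) and a brass padlock at (272,207). The pointer is at (268,173). The bell candidates are red (227,214), green (349,278), green (309,305) and purple (143,193). Only the red one stands on the carousel, so I'll confirm it in an enlarged crop.

```bash
python3 - <<'E'
from h import *
a=cv2.imread('pics/scene0.png')[160:270,185:315]; b=cv2.imread('pics/side0.png')[190:275,260:365]
a=cv2.resize(a,None,fx=3.8,fy=3.8,interpolation=2);b=cv2.resize(b,None,fx=2.9,fy=2.9,interpolation=2)
o=np.zeros((420,800,3),np.uint8);o[:a.shape[0],:a.shape[1]]=a;o[:b.shape[0],495:495+b.shape[1]]=b[:,:305]
cv2.imwrite('pics/crop.png',o)
for n in('scene','side'):
    c=cam(n);f=c['frame'];hsv=cv2.cvtColor(f,cv2.COLOR_RGB2HSV)
    # light wood disc
    r=(185,160,130,110) if n=='scene' else (260,190,105,85)
    m=cv2.inRange(hsv,(12,50,150),(30,190,255));q=np.zeros_like(m);x,y,w,h=r;q[y:y+h,x:x+w]=m[y:y+h,x:x+w]
    k=max(cv2.findContours(cv2.morphologyEx(q,cv2.MORPH_CLOSE,np.ones((5,5))),0,2)[0],key=cv2.contourArea)
    P=pt(c,k.reshape(-1,2),0.036)[:,:2]
    # robust circle fit
    cc=np.median(P,0)
    for i in range(30):
        A=np.c_[P,np.ones(len(P))] ; s=np.linalg.norm(P-cc,axis=1); g=abs(s-0.14)<(0.03 if i<10 else .006)
        d=(P[g]-cc); 
        if g.sum()<5:break
        J=-d/np.linalg.norm(d,axis=1)[:,None]; cc=cc-np.linalg.lstsq(J,np.linalg.norm(d,axis=1)-0.14,rcond=None)[0]
    print(n,cc.round(4),g.sum(),len(P))
    # red blobs
    m=cv2.inRange(hsv,(0,150,80),(6,255,255))|cv2.inRange(hsv,(174,150,80),(180,255,255));q=np.zeros_like(m);q[y:y+h,x:x+w]=m[y:y+h,x:x+w]
    nn,_,st,ce=cv2.connectedComponentsWithStats(q)
    for i in range(1,nn):
        if st[i,4]>30: print(st[i],ce[i].round(1),pt(c,ce[i],0.058)[0].round(3))
E
```

```text
scene [ 0.5769 -0.0629] 133 141
[217 205  21  20 305] [226.7 215. ] [ 0.623 -0.097  0.058]
[243 219  22  25 450] [253.7 230.6] [ 0.61  -0.015  0.058]
side [ 0.5737 -0.0707] 89 114
[302 199  16  14 188] [309.4 205.6] [ 0.61  -0.018  0.058]
[322 210  16  14 169] [329.7 216.9] [ 0.62  -0.105  0.058]
```

View pics/crop.png

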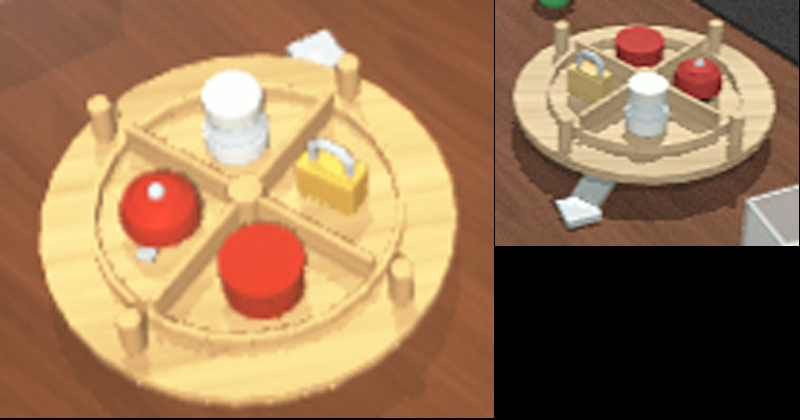

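The crop confirms it: the red dome with its steel knob and lever at crop (160,208), scene (227,215), is the bell. The red item at (262,265) is the flat tin. Next I'll measure the posts and the pointer tip.

```bash
python3 - <<'E'
from h import *
C={'scene':np.array([.5769,-.0629]),'side':np.array([.5737,-.0707])}
px={'scene':[(210.8,186.8),(276.6,176.3),(290.8,229.5),(219.2,243.7)],'side':[(283.1,198.6),(335.9,198.3),(284.5,231.4),(342.8,232.1)]}
for n in px:
    c=cam(n);P=pt(c,px[n],.071)[:,:2];m=P.mean(0);print(n,'posts',P.round(3).tolist(),'mean',m.round(4))
    d=P-m;print(np.linalg.norm(d,axis=1).round(3),np.degrees(np.arctan2(d[:,1],d[:,0])).round(1))
    f=c['frame'];hsv=cv2.cvtColor(f,cv2.COLOR_RGB2HSV)
    r=(255,160,30,20) if n=='scene' else (275,245,30,28)
    x,y,w,h=r;q=np.zeros(f.shape[:2],np.uint8);q[y:y+h,x:x+w]=cv2.inRange(hsv,(0,0,110),(180,70,255))[y:y+h,x:x+w]
    v=np.argwhere(q)[:,::-1];W=pt(c,v,.008)[:,:2];rr=np.linalg.norm(W-m,axis=1)
    i=np.argsort(-rr)[:6];print('tip',v[i].tolist(),W[i].mean(0).round(4),rr[i].round(3),'meanmask',W.mean(0).round(4))
    for t in(W[i].mean(0)-m,W.mean(0)-m):print('front ang',np.degrees(np.arctan2(t[1],t[0])).round(1))
E
```

```text
scene posts [[0.595, -0.185], [0.455, -0.084], [0.553, 0.055], [0.696, -0.042]] mean [ 0.5749 -0.0639]
[0.123 0.121 0.121 0.123] [ -80.4 -170.5  100.3   10.4]
tip [[271, 168], [270, 168], [269, 168], [268, 168], [272, 169], [271, 169]] [ 0.4078 -0.1555] [0.192 0.192 0.191 0.19  0.189 0.189] meanmask [ 0.4235 -0.1494]
front ang -151.3
front ang -150.5
side posts [[0.555, 0.049], [0.694, -0.051], [0.453, -0.096], [0.585, -0.198]] mean [ 0.5718 -0.0741]
[0.124 0.124 0.121 0.125] [  97.6   10.7 -169.7  -83.8]
tip [[285, 268], [286, 268], [285, 267], [286, 267], [287, 267], [284, 266]] [ 0.4051 -0.1643] [0.193 0.192 0.19  0.188 0.187 0.187] meanmask [ 0.4402 -0.1437]
front ang -151.6
front ang -152.1
```

```bash
cat >> h.py <<'E'
from scipy.spatial.transform import Rotation as R
def rows(targets):  # list of (x,y,z,yaw)
    o=env.get_obs(); R0=R.from_euler('xyz',o['ee_rot'],degrees=True); p0=np.array(o['eef_pos']); s=[]
    for x,y,z,w in targets:
        d=R0.inv().apply(np.array([x,y,z])-p0)*1000; v=np.degrees((R0.inv()*R.from_euler('xyz',[180,0,w],degrees=True)).as_rotvec())
        s.append(' '.join('%g'%round(a,1) for a in [*d,*v]))
    print('; '.join(s)); print('now',p0.round(4),np.round(o['ee_rot'],1),'F',np.round(o['force'],1),'t',o['time_s'])
E
python3 - <<'E'
from h import *
a=np.radians(114)
rows([(.574+.04*np.cos(a),-.067+.04*np.sin(a),.28,114)])
E
```

```text
-549.3 -523.6 -48.7 -0 0 52.4
now [0.1466 0.6074 0.231 ] [-180.    -0.   166.4] F [-0.3 -0.4 -0.6] t 0.35
```

send_rows(
  plan="-549 -524 -49 0 0 52; -549 -524 -49 0 0 52; -549 -524 -49 0 0 52; -549 -524 -49 0 0 52; -549 -524 -49 0 0 52; -549 -524 -49 0 0 52; -549 -524 -49 0 0 52; -549 -524 -49 0 0 52; -549 -524 -49 0 0 52; -549 -524 -49 0 0 52; -549 -524 -49 0 0 52; -549 -524 -49 0 0 52",
  hand=0,
)

```text
time_s: 1.35
eef_pos: [0.4174, 0.1862, 0.2641]
ee_rot: [179.9, 0.0, 114.4]
force: [1.3, -0.1, 0.2]
width: -0.0
grip_force: 0.0
```

```bash
python3 - <<'E'
from h import *
a=np.radians(114)
rows([(.574+.04*np.cos(a),-.067+.04*np.sin(a),.28,114)])
E
```

```text
-255.2 38.1 -15.9 0.1 0 0.4
now [0.4174 0.1862 0.2641] [179.9   0.  114.4] F [ 1.3 -0.1  0.2] t 1.35
```

send_rows(
  plan="-255 38 -16 0 0 0; -255 38 -16 0 0 0; -255 38 -16 0 0 0; -255 38 -16 0 0 0; -255 38 -16 0 0 0; -255 38 -16 0 0 0; -255 38 -16 0 0 0; -255 38 -16 0 0 0; -255 38 -16 0 0 0",
)

```text
time_s: 2.1
eef_pos: [0.5563, -0.0283, 0.2791]
ee_rot: [-180.0, -0.1, 114.4]
force: [-0.6, 0.6, 0.7]
width: -0.0001
grip_force: 0.0
```

```bash
python3 - <<'E'
from h import *
print(env.get_obs()['eef_pos'])
M=None
o=env.get_obs(); c=cam('wrist'); save('w1.png',c['frame'])
E
```

```text
[ 0.55625744 -0.02831295  0.27906869]
```

View pics/w1.png

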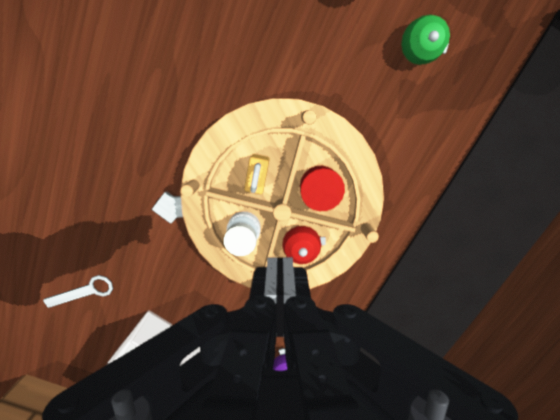

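The wrist view shows post tops at (309,117), (187,189) and (373,238), the bell knob at (303,253) and the pointer tip at (153,208).

```bash
cat > m.py <<'E'
from h import *
def meas(c,M):
    f=c['frame'];hsv=cv2.cvtColor(f,cv2.COLOR_RGB2HSV)
    m=cv2.inRange(hsv,(12,50,150),(30,190,255))
    k=max(cv2.findContours(cv2.morphologyEx(m,cv2.MORPH_CLOSE,np.ones((7,7))),0,1)[0],key=cv2.contourArea)
    P=pt(c,k.reshape(-1,2),.036,M)[:,:2];cc=np.median(P,0)
    for i in range(40):
        s=np.linalg.norm(P-cc,axis=1);g=abs(s-.14)<(.03 if i<15 else .004);d=P[g]-cc;s=s[g]
        cc=cc+np.linalg.lstsq(d/s[:,None],s-.14,rcond=None)[0]
    return cc,g.sum()
E
python3 - <<'E'
from m import *
c=cam('wrist');M=T(c);C,n=meas(c,M);print('disc centre',C.round(4),n)
P=pt(c,[(309,117),(187,189),(373,238)],.071,M)[:,:2];m=P[1:].mean(0);print(P.round(4).tolist(),m.round(4))
d=P-C;print('posts',np.linalg.norm(d,axis=1).round(4),np.degrees(np.arctan2(d[:,1],d[:,0])).round(1))
b=pt(c,[(303,253)],.078,M)[0,:2]-C;print('bell',np.linalg.norm(b),np.degrees(np.arctan2(b[1],b[0])))
t=pt(c,[(153,208)],.008,M)[0,:2];print(t,np.linalg.norm(t-C),np.degrees(np.arctan2(*(t-C)[::-1])))
E
```

```text
disc centre [ 0.5763 -0.0647] 499
[[0.5545, 0.056], [0.4554, -0.0819], [0.697, -0.044]] [ 0.5762 -0.0629]
posts [0.1227 0.1221 0.1225] [ 100.2 -171.9    9.7]
bell 0.05634477902197165 -36.66068169677667
[ 0.40660154 -0.15444612] 0.19194560628552387 -152.11421845273333
```

```bash
cat >> h.py <<'E'
C=np.array([.576,-.064])
def ring(th,z=.052,r=.122): a=np.radians(th); return (C[0]+r*np.cos(a),C[1]+r*np.sin(a),z,th)
E
python3 - <<'E'
from h import *
rows([ring(117,.2),ring(117)])
E
```

```text
79.7 -2.1 79.2 -0.1 -0.1 -2.5; 79.5 -1.9 227.2 -0.1 -0.1 -2.5
now [ 0.5557 -0.027   0.2791] [-1.799e+02 -1.000e-01  1.145e+02] F [-0.1 -0.  -0.6] t 2.2
```

send_rows(
  plan="80 -2 60 0 0 -2.5; 80 -2 79 0 0 -2.5; 80 -2 79 0 0 -2.5; 80 -2 110 0 0 -2.5; 80 -2 140 0 0 -2.5; 80 -2 170 0 0 -2.5; 80 -2 195 0 0 -2.5; 80 -2 215 0 0 -2.5; 80 -2 227 0 0 -2.5; 80 -2 227 0 0 -2.5; 80 -2 227 0 0 -2.5",
)

```text
time_s: 3.12
eef_pos: [0.5213, 0.0445, 0.0525]
ee_rot: [-180.0, -0.0, 117.0]
force: [0.4, 1.2, -0.0]
width: -0.0002
grip_force: 0.0
```

```bash
python3 - <<'E'
from h import *
rows([ring(t) for t in (115.5,114,112,110,108,106,103,100,97,94,91,88)])
E
```

```text
0.4 2.7 0.5 -0 -0 1.5; 0.3 5.9 0.5 -0 -0 3; 0 10.2 0.5 -0 -0 5; -0.4 14.4 0.5 -0 -0 7; -1 18.6 0.5 -0 -0 9; -1.8 22.8 0.5 -0 -0 11; -3.1 29 0.5 -0 -0 14; -4.9 35.2 0.5 -0 -0 17; -6.9 41.3 0.5 -0 -0 20; -9.2 47.2 0.5 -0 -0 23; -11.9 53 0.5 -0 -0 26; -14.8 58.7 0.5 -0 -0 29
now [0.5213 0.0445 0.0525] [-180.   -0.  117.] F [ 0.4  1.2 -0. ] t 3.1167
```

send_rows(
  plan="0 3 0 0 0 1.5; 0 6 0 0 0 3; 0 10 0 0 0 5; -0.5 14.5 0 0 0 7; -1 18.5 0 0 0 9; -2 23 0 0 0 11; -3 29 0 0 0 14; -5 35 0 0 0 17; -7 41 0 0 0 20; -9 47 0 0 0 23; -12 53 0 0 0 26; -15 58.5 0 0 0 29",
)

```text
time_s: 4.12
eef_pos: [0.5817, 0.0569, 0.0547]
ee_rot: [179.9, 0.0, 87.8]
force: [-2.2, -0.2, 0.1]
width: -0.0002
grip_force: 0.9
```

```bash
python3 - <<'E'
from h import *
rows([ring(t) for t in np.arange(12)*-3+85.])
c=cam('scene'); save('s2.png',c['frame'])
E
```

```text
0.8 4.9 2.7 0.1 0 2.8; 0.3 11.3 2.7 0.1 0 5.8; -0.5 17.6 2.7 0.1 -0 8.8; -1.7 23.9 2.7 0.1 -0 11.8; -3.1 30.1 2.7 0.1 -0 14.8; -4.9 36.3 2.8 0.1 -0 17.8; -7 42.3 2.8 0.1 -0 20.8; -9.5 48.2 2.8 0.1 -0 23.8; -12.2 54 2.8 0.1 -0 26.8; -15.2 59.6 2.8 0.1 -0 29.8; -18.5 65 2.8 0.1 -0 32.8; -22.1 70.3 2.8 0.1 -0 35.8
now [0.5817 0.0569 0.0547] [179.9   0.   87.8] F [-2.2 -0.2  0.1] t 4.1167
```

View pics/s2.png

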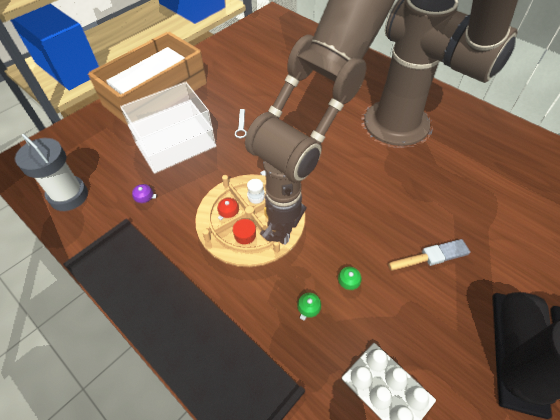

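The scene picture shows the fingers at (275,235) behind the post. The carousel has turned clockwise and the force is about 2 N, so I'll carry on along the arc.

send_rows(
  plan="0.5 5 2.5 0 0 2.8; 0 11.5 2.5 0 0 5.8; -0.5 17.5 2.5 0 0 8.8; -1.5 24 2.5 0 0 11.8; -3 30 2.5 0 0 14.8; -5 36 2.5 0 0 17.8; -7 42 2.5 0 0 20.8; -9.5 48 2.5 0 0 23.8; -12 54 2.5 0 0 26.8; -15 59.5 2.5 0 0 29.8; -18.5 65 2.5 0 0 32.8; -22 70 2.5 0 0 35.8",
)

```text
time_s: 5.17
eef_pos: [0.6505, 0.0328, 0.0517]
ee_rot: [180.0, -0.1, 52.1]
force: [-1.3, 0.7, -1.0]
width: -0.0001
grip_force: 0.8
```

```bash
python3 - <<'E'
from h import *
rows([ring(t) for t in np.arange(12)*-3+49.])
E
```

```text
-0.3 7.3 -0.3 0 -0.1 3.1; -0.8 13.7 -0.3 0 -0.1 6.1; -1.7 20 -0.3 0 -0.1 9.1; -2.8 26.3 -0.3 0 -0.1 12.1; -4.3 32.5 -0.3 0 -0.1 15.1; -6.2 38.6 -0.3 0 -0.1 18.1; -8.3 44.6 -0.3 0 -0.1 21.1; -10.8 50.5 -0.3 0 -0.1 24.1; -13.5 56.3 -0.3 0 -0.1 27.1; -16.6 61.9 -0.3 0 -0.1 30.1; -19.9 67.3 -0.3 0 -0.1 33.1; -23.5 72.6 -0.3 -0 -0.1 36.1
now [0.6505 0.0328 0.0517] [ 1.80e+02 -1.00e-01  5.21e+01] F [-1.3  0.7 -1. ] t 5.1667
```

send_rows(
  plan="0 7 0 0 0 3.1; -1 13.5 0 0 0 6.1; -1.5 20 0 0 0 9.1; -3 26 0 0 0 12.1; -4.5 32.5 0 0 0 15.1; -6 38.5 0 0 0 18.1; -8.5 44.5 0 0 0 21.1; -11 50.5 0 0 0 24.1; -13.5 56 0 0 0 27.1; -16.5 62 0 0 0 30.1; -20 67 0 0 0 33.1; -23.5 72.5 0 0 0 36.1",
)

```text
time_s: 6.17
eef_pos: [0.6937, -0.0301, 0.0519]
ee_rot: [-180.0, -0.1, 16.0]
force: [-0.2, 1.8, -0.9]
width: 0.0001
grip_force: 0.9
```

```bash
python3 - <<'E'
from h import *
rows([ring(t) for t in (13,10,7,4,2,0,-2)])
c=cam('wrist'); save('w2.png',c['frame'])
E
```

```text
-0.7 6.6 -0.1 -0 -0.1 3; -1.2 12.9 -0.1 -0 -0.1 6; -2 19.3 -0.1 -0 -0.1 9; -3.2 25.5 -0.1 -0 -0.1 12; -4.1 29.7 -0.1 -0 -0.1 14; -5.2 33.8 -0.1 -0 -0.1 16; -6.5 37.9 -0.1 -0 -0.1 18
now [ 0.6937 -0.0301  0.0519] [-1.8e+02 -1.0e-01  1.6e+01] F [-0.2  1.8 -0.9] t 6.1667
```

View pics/w2.png

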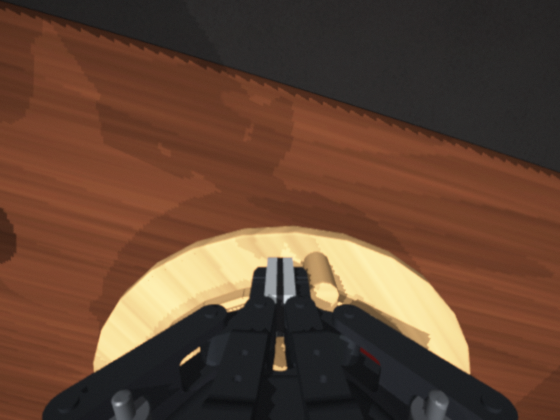

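The wrist view shows the post leaning on the right side of the fingertip, with its top at about (325,293). I'll work out its angle.

```bash
python3 - <<'E'
from h import *
c=cam('wrist');d=pt(c,[(325,293)],.071)[0,:2]-C;print(np.linalg.norm(d),np.degrees(np.arctan2(d[1],d[0])))
c=cam('scene');f=c['frame'];hsv=cv2.cvtColor(f,cv2.COLOR_RGB2HSV)
m=cv2.inRange(hsv,(0,150,80),(6,255,255))|cv2.inRange(hsv,(174,150,80),(180,255,255))
n,_,s,e=cv2.connectedComponentsWithStats(m)
for i in range(1,n):
    if s[i,4]>40:
        p=pt(c,e[i],.058)[0,:2]-C;print(s[i],e[i].round(1),np.linalg.norm(p).round(3),np.degrees(np.arctan2(p[1],p[0])).round(1))
E
```

```text
0.12447896323093059 5.096806396521944
[239 184  20  19 281] [248.2 193.8] 0.055 -131.1
[233 205   4  18  45] [234.6 213.2] 0.037 -37.2
```

send_rows(
  plan="-0.5 6.5 0 0 0 3; -1 13 0 0 0 6; -2 19 0 0 0 9; -3 25.5 0 0 0 12; -4 30 0 0 0 14; -5 34 0 0 0 16; -6.5 38 0 0 0 18; -7.5 41 0 0 0 19.5; -8.5 43 0 0 0 20.5; -9 44 0 0 0 21; -9 44 0 0 0 21",
)

```text
time_s: 7.23
eef_pos: [0.6965, -0.0757, 0.0505]
ee_rot: [180.0, -0.0, -4.9]
force: [0.2, 0.9, 0.2]
width: 0.0
grip_force: 0.4
```

send_rows(
  plan="0 -4 0 0 0 0; 0 -10 0 0 0 0; 0 -12 -30 0 0 0; 0 -12 -65 0 0 0; 0 -12 -105 0 0 0; -20 -12 -145 0 0 0; -50 -12 -185 0 0 0; -80 -12 -225 0 0 0; -80 -12 -225 0 0 0; -80 -12 -225 0 0 0",
)

```text
time_s: 8.07
eef_pos: [0.6181, -0.0564, 0.2811]
ee_rot: [179.9, -0.5, -4.9]
force: [1.0, -0.7, 0.8]
width: 0.0
grip_force: 0.0
```

```bash
python3 - <<'E'
from h import *
print(env.get_obs()['eef_pos'],env.get_obs()['ee_rot'])
c=cam('wrist'); save('w3.png',c['frame'])
for n in('wrist','scene','side'):
    c=cam(n);f=c['frame'];hsv=cv2.cvtColor(f,cv2.COLOR_RGB2HSV)
    m=cv2.inRange(hsv,(0,150,80),(6,255,255))|cv2.inRange(hsv,(174,150,80),(180,255,255))
    k,_,s,e=cv2.connectedComponentsWithStats(m)
    for i in range(1,k):
        if s[i,4]>40:
            p=pt(c,e[i],.058)[0,:2]-C;print(n,s[i],e[i].round(1),np.linalg.norm(p).round(3),np.degrees(np.arctan2(p[1],p[0])).round(1))
E
```

```text
[ 0.61811112 -0.05643407  0.28108778] [179.94944465  -0.46207382  -4.91990585]
wrist [ 305  164   46   46 1600] [327.3 186.2] 0.06 -60.0
wrist [ 292  225   39   39 1072] [311.  243.4] 0.055 -150.3
scene [247 185  20  19 276] [256.  194.4] 0.054 -152.4
scene [216 197  22  23 402] [226.6 207.4] 0.059 -58.3
side [321 213  18  19 268] [329.4 221.7] 0.065 -66.2
side [296 220  17  14 184] [303.9 227. ] 0.064 -147.1
```

View pics/w3.png

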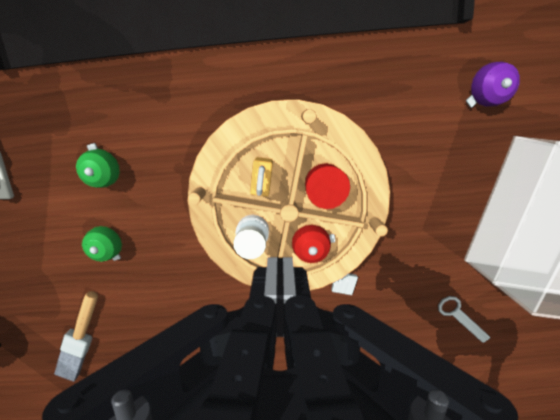

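The wrist view shows the bell at (311,243), in line with the hub (289,213) and the pointer at (346,285). Its angle is about -151° against -152° for the front, so the side error is about 2 mm. The hand is clear.

```bash
python3 -c "
from station import env
print(env.sign_off())"
```

```text
the job is handed in; nothing more can be done
None
```

The bike bell now faces front, about 2 mm off the pointer line by my camera measurement (12 mm allowed). The hand is clear, and I handed the job in at about 8 s; the hand-in returned no verdict.

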